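Screw the eyepiece onto the wood-grain scope

ROBOT

A 7-joint arm with a two-finger parallel gripper is mounted at the origin on the work surface. World frame = base frame: x ahead of the robot, y to its left, z up, the work surface at z = 0. Lengths are in m, angles in rad, forces in N, time in s.
With the tool pointing down it reaches from about 0.4 to 0.85 m from the base axis. Payload 4.5 kg.
Tool frame: the origin (TCP) lies on the centre line of the jaws, within the pads' length; the fingertips stand r.tips_ahead ahead of it and the grasp point (between the pads) is the TCP (r.tips_ahead is the distance from the TCP to the fingertips, in m); z points along the fingers, y is the direction in which the jaws open and shut (so a half turn about z gives the same grasp; the last joint's range is limited). The gripper opens to 88 mm and grips with 3 to 60 N. Pads are 18 mm wide; open, the fingers measure 123 mm over their backs; the gripper's body (75 mm by 187 mm) begins 45 mm behind the grasp point.
Start: joints at [-1.155, 0.689, -0.195, 1.565, 0.157, 0.902, -0.215], TCP at [0.233, 0.58, 0.258] pointing down, gripper open.
Joint ranges: [-3.01, 3.01], [-0.46, 2.08], [-1.47, 1.51], [0.13, 2.56], [-1, 4.14], [0.04, 2.09], [-2.66, 2.66]. Speed limits (rad/s): [2.57, 2.57, 3.14, 3.14, 3.14, 3.14, 3.14].

INTERFACE

Orientations are given as a unit quaternion [x, y, z, w].
In Python, from plant import r gives the robot as it stands.
- The arm moves only by the shell command python3 -m inch 'ROWS' [FORCE]. ROWS is JSON, a list of rows, each a list of 5 numbers: the shift along the world's x, y, z in units of 25 mm (1.0 is 25 mm), then the turn about the world's z in units of 6 degrees (1.0 is 6 degrees), then the finger opening in mm, from 0 to 88.1. A call has 1 to 5 rows; each row shifts and turns the commanded pose from where the row before left it; what a row does not reach is not made up. A row lasts 1/10 s, in which the tool goes at most 50 mm and 8.59 degrees, less where a joint would pass 70% of its speed; a pose out of reach is approached as far as the arm can. A call is refused whole if a number of a shift passes 1 or a number of a turn 1, either way. A call with a gripper value outside its range is refused whole. The fingers move at their own pace and stop on an object; FORCE is the grip in N (left out, the last holds). Time passes only in rows, so rows that do not move let the fingers close. It gives the time, the measured TCP pose, the force and the opening at its end, in the units of the state.
- r.get_state(): the state, without advancing time (a new reading comes with each control period).
- r.snapshot(name): name is "scene" or "top"; returns a dict with "pixels" (480x640x3 uint8, red, green, blue), "range_z" (480x640 float32, m along the optical axis (not along the pixel's ray), 0 where there is no reading), "K" (3x3 intrinsics, pixels), "position" and "attitude" of the camera in the world. Camera axes: x right, y up, looking along -z (the intrinsics and any distortion apply to the point x, -y, -z); pixel columns grow to the right and rows downward; lengths in m; the calibration is good to about 2 mm. A picture is of the moment at which its call begins.
- r.finish_job(): hands the job in, once; it reports no verdict.
The state is a dict: "clock": time; "q": joint angles; "qd": joint speeds; "joint_torque": joint torques, N m; "tool_pos": TCP position; "eef_rot": TCP orientation; "contact_force": force on the tool from outside, world axes, zero at the start; "moment": the same for the moment, N m; "opening": opening from 0.0 (shut) to 1.0 (fully open).
Only numpy, scipy, OpenCV 4.12 (cv2) and the standard library are available. Lean on these libraries where they do the work, as an engineer would, in place of code of your own. Each camera call takes 0.05 s, during which the arm holds its last target. There are 200 camera calls.

TASK

Put the eyepiece back on the scope's upright tube and screw it fully home, down on the tube's shoulder and upright. Work gently, without forcing the thread - turned clockwise from the wrong place it jams, and a backward turn finds the start, where it drops a step - then let go, leaving everything else on the table as it is.

Things in the scene. Friction and masses are not known exactly. Their poses are not given: they have to be found in the camera images.
- eyepiece_mid (a point): Eyepiece to be fitted: plain upright round barrel 50 mm across and 50 mm tall, standing on the table; bright metal lower part (30 mm), black top (20 mm) with a lens; 0.08 to 0.17 kg. This point is its centre, 25 mm above its underside; z along its axis, up.
- eyepiece_foot (a point): Centre of the eyepiece's underside, an open socket (bore 42.6 mm, 30 mm deep) with three lugs inside at 120 degrees, each 14 degrees wide and 2.5 mm thick, undersides 5 mm above this point; they leave a 35 mm circle free between them.
- tube_mouth (a point): On the axis of the white scope's bright upright threaded tube (40 mm across the thread), level with the highest part of the thread, 128 mm above the table; fixed to the scope: it does not follow the sprung tube. z up. Right-hand thread, three equal starts, 18 mm per turn, 1 mm of play up and down; where round the axis the starts lie is not given by this frame.
- tube_twist (a joint): How far the tube has been twisted in its rubber mount, rad, + anticlockwise from above; 0 free, springs back at 2.5 N m per rad, hard stops at +-0.3 rad. Plain sliding on the thread takes up to 0.1 N m; 0.3 to 0.4 N m is a jam, the rib or, at the bottom, snugly home; over 0.5 N m is forcing it.
- tube_nose (a point): Tip of the tube's smooth nose, 11.5 mm above the tube mouth: 33 mm across, its top 5.5 mm tapering to 22 mm; it centres the eyepiece. Before the thread has started, the lugs rest on its top and the eyepiece's centre is 16 to 20 mm above the tube mouth, less what the tube is pushed in. Dropped into a start it is about 14.5 mm above.
- tube (a joint): How far the sprung tube is pushed down, m: 0 free, 0.012 at its hard stop. It starts to give at 2.5 to 4 N and takes 1 N more per mm. Each third of the thread's top: a ramp rising 4 mm anticlockwise (from above) to a sharp end, where the lugs drop about 6 mm into a start pocket with 12 degrees of free turn; then a rib, 6 degrees wide, 2.5 mm above the next ramp's foot.
- tube_shoulder (a point): Flat shoulder of the tube, 49 mm across, 14.5 mm below the tube mouth; the eyepiece's underside comes down on it, with its centre 10.5 mm above the tube mouth, after 75 to 115 degrees clockwise from a start pocket. The rib stops a dropped lug turning back, and a lug on a ramp turning clockwise. Off the rib anticlockwise is a false drop of 2.5 mm; a true one comes within 120 degrees.
- loupe_mid (a point): Bystander: a slim black loupe, 40 mm across, 62 mm tall, upright; its centre.
- wax_tin_mid (a point): Bystander: flat metal wax tin, 60 mm across, 34 mm tall; its centre.
- bowl_mid (a point): Bystander: black bowl, 104 mm across, 60 mm tall; its centre.
- sample_a_mid (a point): Bystander: dark wood sample 90 x 40 x 18 mm; its centre.
- sample_b_mid (a point): Bystander: brown wood sample 70 x 45 x 22 mm; its centre.
- gourd_mid (a point): Bystander: small gourd, 62 mm across, 77 mm tall; its centre.
- brush_mid (a point): Bystander: brush lying on the table; its middle.
Not all that is in view belongs to the job. Leave any blue look-alike of the part that bears eyepiece_mid alone. Leave any green look-alike of the part that bears tube_mouth alone.

How it is judged:
On the way:
1. the eyepiece has been stood on the tube's mouth (horizontal distance between eyepiece_mid and tube_mouth below 0.004 m and z of eyepiece_mid in the frame of tube_mouth below 0.0225 m and angle between eyepiece_mid's own z axis and vertical below 0.1 rad), for 0.2 s.
At the end, for the whole second after the job is handed in: the eyepiece is screwed home: its centre no more than 12 mm above the tube-mouth point (fully seated is 10.5 mm), within 3 mm of the tube's axis, upright within 0.06 rad, released and at rest (z of eyepiece_mid in the frame of tube_mouth between 0.007 and 0.012 m and horizontal distance between eyepiece_mid and tube_mouth below 0.003 m and angle between eyepiece_mid's own z axis and vertical below 0.06 rad and linear speed of eyepiece below 0.02 m/s); the robot touches nothing.
It fails at once if the eyepiece and the tube are forced against each other with more than 60 N (contact force between eyepiece and tube above 60 N).
It fails at once if a bystander is moved more than 20 mm (distance of any of loupe_mid, wax_tin_mid, bowl_mid, sample_a_mid, sample_b_mid, gourd_mid, brush_mid from where it was at the start of the episode above 0.02 m).
It also fails if it takes over 69 s, if anything falls off the work surface, if the arm or the gripper's body presses on something with over 40 N, if the wrist force passes 120 N, or if a joint passes its speed limit or range.

## Working session

There is one attempt and no reset: what is moved stays moved. The work goes in short steps, Python scripts to look and compute and a shell command to move; the robot and the scene stay as the last step left them, time stands still between calls to the robot, and variables do not carry over. Pictures are saved under pics/ and viewed, about 8 in all and at most 12, crops included, and the job is handed in when it is done.

```bash
mkdir -p pics; cat > h.py <<'E'
import numpy as np, cv2
from plant import r
from scipy.spatial.transform import Rotation as R
def snap(n,save=None):
    s=r.snapshot(n)
    if save: cv2.imwrite(f'pics/{save}.png',s['pixels'][:,:,::-1])
    return s
def world(s):
    K=np.array(s['K']);z=s['range_z'];v,u=np.mgrid[:480,:640]
    p=np.stack([(u-K[0,2])*z/K[0,0],-(v-K[1,2])*z/K[1,1],-z],-1)
    a=np.array(s['attitude'])
    M=a if a.shape==(3,3) else R.from_quat(a).as_matrix()
    return p@M.T+np.array(s['position'])
E
python3 - <<'E'
from h import *
st=r.get_state();print(st, r.tips_ahead)
for n in('scene','top'):
    s=snap(n,n+'0'); np.savez(n+'0.npz',**s); print(n,s['K'],s['position'],s['attitude'])
E
```

```text
{'clock': 0.0, 'q': array([-1.15522704,  0.68994824, -0.19453524,  1.56633344,  0.15729316,
        0.90250164, -0.21511838]), 'qd': array([ 0.00028716,  0.00075024,  0.00069559,  0.00092528, -0.00088981,
        0.00140487, -0.00047684]), 'joint_torque': array([ 3.27306020e-05, -5.27551639e+01, -1.26711264e+00, -1.53434390e+01,
       -5.26968122e-02,  6.40497237e-03,  1.56486899e-04]), 'tool_pos': array([0.23266302, 0.57944164, 0.25693567]), 'eef_rot': array([ 1.89689724e-01,  9.81843674e-01, -8.92100380e-04, -1.13402566e-04]), 'contact_force': array([-0.23349504,  0.41576502,  0.73777999]), 'moment': array([-0.02938841, -0.01521531, -0.02529473]), 'opening': 1.0010214766316106} 0.019
scene [[464.62352772   0.         318.51608518]
 [  0.         464.62352772 239.50743577]
 [  0.           0.           1.        ]] [ 0.99015742 -0.62480065  0.61273451] [0.45216648 0.14456233 0.25387145 0.84273157]
top [[581.13602568   0.         317.8432283 ]
 [  0.         581.13602568 238.5489567 ]
 [  0.           0.           1.        ]] [0.45188604 0.01702569 1.38337069] [-0.03019763  0.02493394  0.70731733 -0.7058106 ]
```

View pics/top0.png

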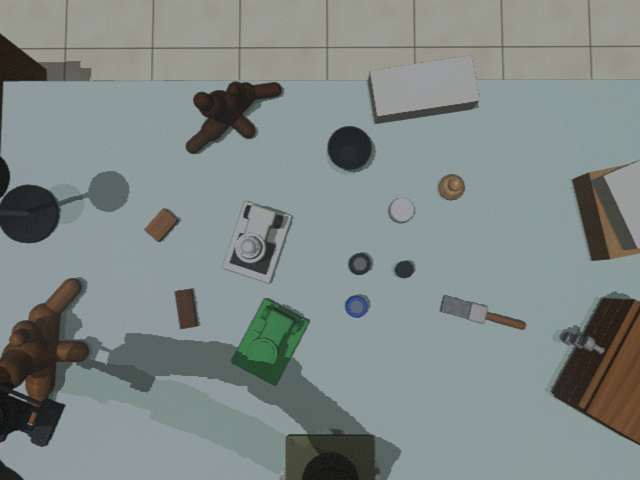

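View pics/scene0.png

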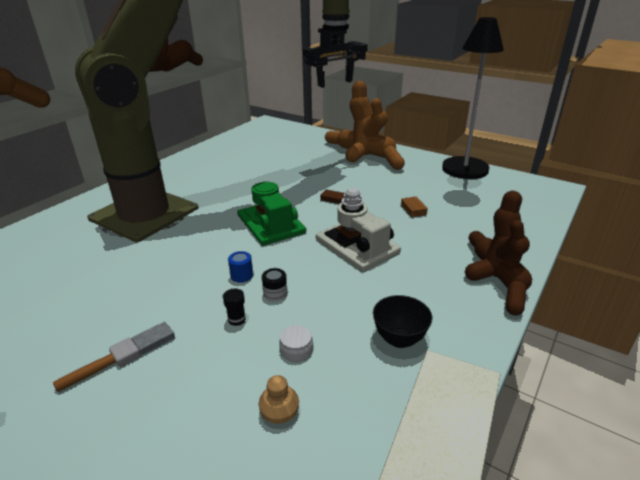

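Top view candidates for the eyepiece: black-topped ring (359,263), slim loupe (404,269), blue look-alike (357,306). The first is the eyepiece: in scene view at (274,283) it has the bright lower part and black top. For the tube: bright stepped tube on the white scope (250,247), or the green look-alike (265,350). The first is the right one.

```bash
python3 - <<'E'
from h import *
s={n:dict(np.load(n+'0.npz')) for n in('top','scene')}
P=world(s['top'])
def rep(nm,u,v,w,lo,hi):
    q=P[v-w:v+w,u-w:u+w].reshape(-1,3); q=q[(q[:,2]>lo)&(q[:,2]<hi)]
    c,rad=cv2.minEnclosingCircle(q[:,:2].astype(np.float32))
    print(nm,len(q),'mean',q.mean(0).round(4),'circ',np.round(c,4),round(rad,4),'zmax',q[:,2].max().round(4),np.median(q[:,2]).round(4))
print('table',np.median(P[300:330,400:430,2]))
rep('eye',359,263,20,.04,.06)
rep('loupe',404,269,18,.05,.08)
rep('blue',357,306,18,.04,.08)
for lo,hi in((.105,.117),(.117,.131),(.131,.137),(.1375,.15)): rep('tube',249,247,24,lo,hi)
q=P[225:270,225:275,:]; print((q[::3,::3,2]*1000).astype(int))
im=s['top']['pixels'][:,:,::-1]
a=cv2.resize(im[195:330,210:430],None,fx=3.6,fy=3.6,interpolation=cv2.INTER_CUBIC)
cv2.imwrite('pics/c1.png',a)
E
```

```text
table -0.001052737277135174
eye 362 mean [ 0.4986 -0.0676  0.0477] circ [ 0.4989 -0.068 ] 0.0249 zmax 0.0568 0.0479
loupe 244 mean [ 0.4854 -0.1685  0.0613] circ [ 0.4854 -0.1688] 0.0199 zmax 0.069 0.0614
blue 371 mean [ 0.4006 -0.0597  0.0478] circ [ 0.4007 -0.0596] 0.0248 zmax 0.0573 0.0476
tube 115 mean [0.5322 0.1756 0.1127] circ [0.5335 0.1788] 0.0244 zmax 0.117 0.1128
tube 89 mean [0.5318 0.1752 0.1243] circ [0.5334 0.1777] 0.021 zmax 0.1308 0.1243
tube 82 mean [0.5337 0.1786 0.1346] circ [0.5337 0.1784] 0.0163 zmax 0.1369 0.1348
tube 88 mean [0.5332 0.1784 0.1396] circ [0.5329 0.1782] 0.0154 zmax 0.1472 0.1391
[[  -2   -1    2    3   22   19   17   90   89   91   91   88   87   90
    84   89   60]
 [   2    1   -4   -4   16   14   16   89   90   89   87   88   89   87
    85   14   24]
 [  -1    1    2   19   17   14   21   89   90   85 1383   84   86   86
    77   12   19]
 [   0    1    2   23   19   23   91  100   95   95   95   88   86   85
    70   14   14]
 [   0    0    2   18   20   94   93  112  115  108   96   97   88   86
    18   18   16]
 [  -6   -4   19   12   9
[... 175 characters left out ...]
1   92  134  141  135  137  138  128  109   92   95
    25   26   19]
 [   1   17   18   20   96  124  137  134  138  134  116  111   98   97
    23   20   23]
 [   0   16   17   17   92  111  136  134  134  128  124  109   91   94
    25   22   13]
 [   1   18   18   27   92   95  114  122 1383  112  113   99   92   64
    24   23   15]
 [  19   23   25   26   19   98   92   97   94   98   91   94   81   26
    22   24   17]
 [  18   15   22   24   22   26   98   94   97   96   96   65   21   18
    26   13   15]
 [  24   13   16   21   22   20   22   20   24   27   31   23   21   22
    17   14   16]
 [  16   18   17   19   18   14   26   24   24   27   24   23   26   24
    21   19   16]]
```

View pics/c1.png

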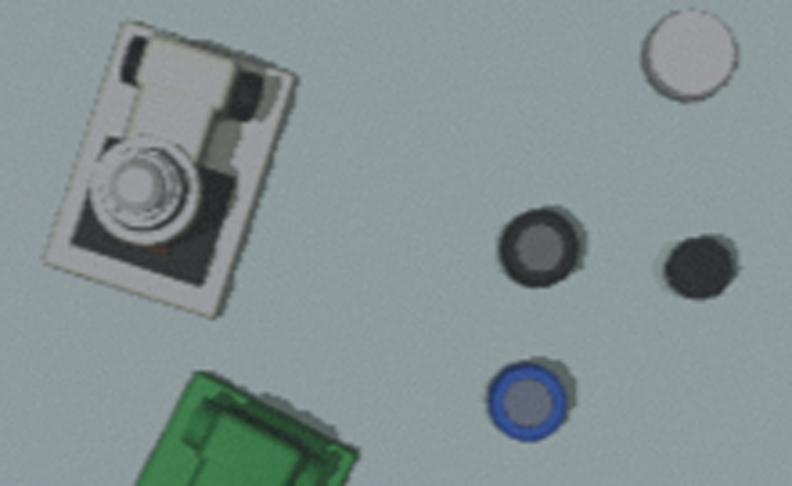

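The crop shows the black-topped, bright-lens eyepiece at crop (540,247) and the stepped white tube at (138,185). The blue and green ones are separate. Eyepiece ≈ (0.499,-0.068), tube axis ≈ (0.5333,0.1783). Moving over.

```bash

python3 -m inch '[[0.4,-1,0,-0.2,88],[0.4,-1,0,-0.2,88],[0.4,-1,0,-0.2,88],[0.4,-1,0,-0.2,88],[0.4,-1,0,-0.2,88]]' 20 >/dev/null
python3 -m inch '[[0.4,-1,0,-0.2,88],[0.4,-1,0,-0.2,88],[0.4,-1,0,-0.2,88],[0.4,-1,0,-0.2,88],[0.4,-1,0,-0.2,88]]' 
python3 -m inch '[[0.4,-1,0,-0.2,88],[0.4,-1,0,-0.2,88],[0.4,-1,0,-0.2,88],[0.4,-1,0,-0.2,88],[0.4,-1,0,-0.2,88]]' >/dev/null
python3 -m inch '[[0.4,-1,0,-0.2,88],[0.4,-1,0,-0.2,88],[0.4,-1,0,-0.2,88],[0.4,-1,0,-0.2,88],[0.4,-1,0,-0.2,88]]' >/dev/null
python3 -m inch '[[0.4,-1,0,-0.2,88],[0.4,-1,-0.6,-0.2,88],[0.4,-1,-1,-0.2,88],[0.4,-1,-1,-0.2,88],[0.4,-0.5,-1,-0.2,88]]' 
python3 -m inch '[[0.4,-0.3,0,0,88],[0,0,0,0,88]]'
```

```text
clock: 1.1
tool_pos: [0.333, 0.3288, 0.2576]
eef_rot: [0.292, 0.957, -0.0, -0.0]
contact_force: [1.1, 0.5, -0.2]
opening: 1.001
clock: 2.6
tool_pos: [0.4829, -0.0351, 0.1667]
eef_rot: [0.439, 0.898, -0.001, 0.0]
contact_force: [-0.1, 0.1, 0.6]
opening: 1.001
clock: 2.8
tool_pos: [0.4936, -0.0413, 0.1669]
eef_rot: [0.438, 0.899, -0.0, -0.0]
contact_force: [-0.0, 0.1, 0.4]
opening: 0.997
```

```bash

python3 -m inch '[[0.2,-0.8,0,0,88],[0.02,-0.27,-0.5,0,88],[0,0,-1,0,88],[0,0,-0.5,0,88],[0,0,0,0,88]]' 
python3 -c "
from h import *
p=r.get_state()['tool_pos'];print(p,(np.array([.499,-.068,.030])-p)/.025)
s=snap('scene')['pixels'][200:360,160:400,::-1];cv2.imwrite('pics/c2.png',cv2.resize(s,None,fx=3,fy=3))"
```

```text
clock: 3.3
tool_pos: [0.4966, -0.0658, 0.116]
eef_rot: [0.437, 0.899, -0.001, -0.002]
contact_force: [-0.6, 0.5, 0.4]
opening: 0.996
[ 0.49662905 -0.06584699  0.11603588] [ 0.09483813 -0.08612048 -3.4414353 ]
```

View pics/c2.png

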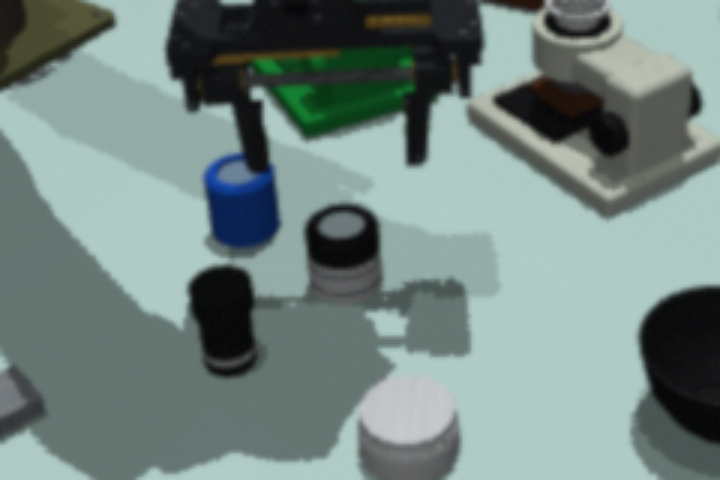

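The open gripper hangs over the eyepiece (crop 343,250), with its fingers clear of the blue part and loupe. Descend and close.

```bash

python3 -m inch '[[0.09,-0.08,-0.8,0,88],[0,0,-0.9,0,88],[0,0,-0.9,0,88],[0,0,-0.6,0,88],[0,0,-0.25,0,88]]' 
python3 -m inch '[[0,0,0,0,88],[0,0,0,0,60],[0,0,0,0,50],[0,0,0,0,40],[0,0,0,0,40]]' 20
python3 -m inch '[[0,0,0,0,40],[0,0,0,0,40],[0,0,0,0,40],[0,0,0,0,40]]' 20
```

```text
clock: 3.85
tool_pos: [0.5004, -0.0682, 0.031]
eef_rot: [0.437, 0.899, 0.0, -0.0]
contact_force: [-0.1, 1.1, 0.3]
opening: 0.999
clock: 4.35
tool_pos: [0.5009, -0.0688, 0.032]
eef_rot: [0.437, 0.899, 0.0, 0.0]
contact_force: [-0.9, -0.2, -0.9]
opening: 0.661
clock: 4.75
tool_pos: [0.5006, -0.0689, 0.0317]
eef_rot: [0.437, 0.899, -0.0, 0.0]
contact_force: [-0.2, -0.2, 5.0]
opening: 0.569
```

```bash

python3 -m inch '[[0,0,0.5,0,40],[0,0,1,0,40],[0,0,1,0,40],[0,0,1,0,40],[0,0,1,0,40]]' 
python3 -m inch '[[0,0.3,1,0,40],[0.1,1,1,-0.5,40],[0.15,1,0.5,-0.5,40],[0.15,1,0,-0.5,40],[0.15,1,0,-0.5,40]]' >/dev/null
python3 -m inch '[[0.15,1,0,-0.5,40],[0.15,1,0,-0.5,40],[0.15,1,0,-0.5,40],[0.15,1,0,-0.5,40],[0.15,1,0,-0.5,40]]' 
python3 -m inch '[[0.15,0.6,0,-0.5,40],[0,0,0,0,40],[0,0,0,0,40]]' 
python3 - <<'E'
from h import *
st=r.get_state();print(st['q'][6],st['tool_pos'],st['moment'],st['contact_force'])
s=snap('scene');P=world(s)
K=np.array(s['K']);M=R.from_quat(s['attitude']).as_matrix()
def pix(p):
    c=M.T@(np.array(p)-s['position']);return K[0,2]-K[0,0]*c[0]/c[2],K[1,2]+K[1,1]*c[1]/c[2]
u,v=map(int,pix([.5333,.1783,.17]));print(u,v, pix([.5333,.1783,.1395]))
i=s['pixels'][v-70:v+50,u-80:u+80,::-1];cv2.imwrite('pics/c3.png',cv2.resize(i,None,fx=5,fy=5,interpolation=2))
E
```

```text
clock: 5.25
tool_pos: [0.5004, -0.0686, 0.1454]
eef_rot: [0.437, 0.899, 0.0, -0.0]
contact_force: [0.3, 0.2, -0.7]
opening: 0.564
clock: 6.25
tool_pos: [0.5327, 0.1649, 0.2069]
eef_rot: [0.636, 0.772, -0.0, -0.0]
contact_force: [0.8, 0.3, -1.0]
opening: 0.563
clock: 6.55
tool_pos: [0.5363, 0.1781, 0.2066]
eef_rot: [0.655, 0.756, -0.0, 0.0]
contact_force: [0.2, -0.1, -1.0]
opening: 0.56
-0.17715325536155374 [0.5363349  0.17807373 0.20662425] [-0.12668959  0.0289346  -0.04280337] [ 0.19581111 -0.11971771 -0.98192403]
353 176 (np.float64(353.011986203766), np.float64(189.15099161369605))
```

View pics/c3.png

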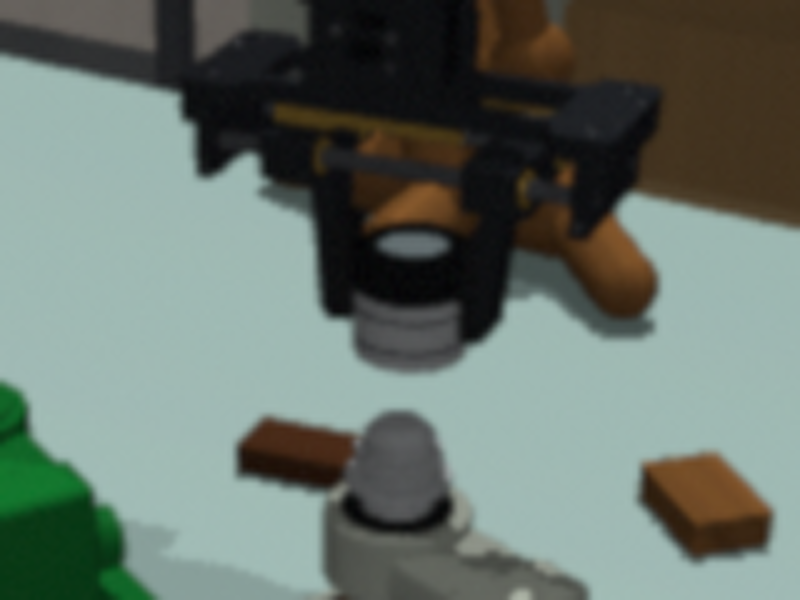

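The eyepiece is held upright, bright end down, centred at crop (408,330). The tube is at (399,460), so about 2 px to the left. Fit both in the scene camera's depth.

```bash
cat > fit.py <<'E'
from h import *
from scipy.optimize import least_squares
def fit(P,c,lo,hi,rad):
    d=np.hypot(P[...,0]-c[0],P[...,1]-c[1]); q=P[(P[...,2]>lo)&(P[...,2]<hi)&(d<rad+.009)]
    f=least_squares(lambda x:np.hypot(q[:,0]-x[0],q[:,1]-x[1])-rad,c,loss='soft_l1',f_scale=.002)
    return f.x.round(4),len(q)
E
python3 - <<'E'
from fit import *
Ss=[snap('scene') for _ in range(5)]
Ps=np.array([world(s) for s in Ss]); t=r.get_state()['tool_pos']
print('eye',fit(Ps,t[:2],.176,.186,.025),'tcp',t)
print('nose',fit(Ps,[.5333,.1783],.129,.1345,.0165))
print('thread',fit(Ps,[.5333,.1783],.115,.126,.02))
# silhouettes: horizontal gradient columns in averaged image
s=Ss[0];K=np.array(s['K']);M=R.from_quat(s['attitude']).as_matrix();g=np.mean([x['pixels'] for x in Ss],0)
print('right',M[:,0])
def pix(p):
    c=M.T@(np.array(p)-s['position']);return K[0,2]-K[0,0]*c[0]/c[2],K[1,2]+K[1,1]*c[1]/c[2]
for z in(.181,.179,.133,.131):
    c=(t[0],t[1],z) if z>.15 else (.5333,.1783,z)
    u,v=pix(c);row=g[int(round(v))];print(z,u,v,row[int(u)-16:int(u)+17].astype(int).sum(1).tolist(),int(u)-16)
E
```

```text
eye (array([0.5362, 0.1776]), 473) tcp [0.53683576 0.17772062 0.20658271]
nose (array([0.5325, 0.1775]), 188)
thread (array([0.5319, 0.1785]), 394)
right [ 0.82930203  0.55862346 -0.01407016]
0.181 354.80268122876146 172.47419854911493 [523, 522, 522, 520, 483, 345, 232, 219, 231, 239, 244, 249, 250, 250, 249, 250, 249, 248, 247, 246, 244, 244, 249, 253, 249, 226, 142, 63, 39, 42, 49, 83, 195] 338
0.179 354.7760378771859 173.3196022025615 [522, 523, 523, 522, 484, 341, 217, 209, 228, 237, 245, 250, 254, 255, 260, 261, 264, 264, 263, 262, 261, 257, 253, 251, 248, 223, 143, 70, 53, 61, 91, 195, 343] 338
0.133 352.9338778081649 191.76817183999523 [175, 186, 213, 254, 291, 316, 332, 367, 407, 385, 286, 240, 245, 254, 257, 258, 258, 259, 262, 263, 263, 257, 254, 311, 442, 509, 523, 524, 523, 525, 522, 523, 525] 336
0.131 352.90995298613234 192.56982153026763 [139, 143, 143, 147, 158, 175, 188, 238, 306, 291, 244, 241, 250, 260, 266, 271, 273, 272, 275, 275, 271, 262, 254, 294, 419, 501, 522, 523, 523, 525, 523, 523, 523] 336
```

```bash

python3 -m inch '[[-0.12,-0.01,-0.5,0,40],[0,0,-0.7,0,40],[0,0,-0.3,0,40],[0,0,-0.1,0,40],[0,0,0,0,40]]' 
python3 -m inch '[[0,0,-0.1,0,40],[0,0,-0.1,0,40],[0,0,0,0,40],[0,0,0,0,40]]'
python3 -c "
from h import *
print(r.get_state())"
```

```text
clock: 7.35
tool_pos: [0.5339, 0.1783, 0.1664]
eef_rot: [0.655, 0.755, -0.0, -0.0]
contact_force: [-0.1, 0.0, 0.1]
opening: 0.562
clock: 7.75
tool_pos: [0.5339, 0.1785, 0.1616]
eef_rot: [0.655, 0.755, 0.0, 0.0]
contact_force: [-0.9, 0.7, -0.4]
opening: 0.564
{'clock': 7.75, 'q': array([-0.44601526,  0.74388804,  0.07034247,  1.85142243, -0.09113406,
        0.54912624, -0.17464967]), 'qd': array([ 0.0003358 , -0.0023314 ,  0.00010978, -0.00170426, -0.00198082,
        0.00058506, -0.00042848]), 'joint_torque': array([-5.95642067e-02, -5.04373705e+01,  2.14431211e+00, -1.05205992e+01,
       -5.27733075e-02, -2.92528071e-02,  4.45335509e-04]), 'tool_pos': array([0.53391483, 0.17847804, 0.16163173]), 'eef_rot': array([6.55244934e-01, 7.55416482e-01, 8.63008058e-05, 9.47196748e-05]), 'contact_force': array([-0.85358215,  0.69463794, -0.41386847]), 'moment': array([-0.0689851 ,  0.08068993, -0.04580371]), 'opening': 0.5635229902221943}
```

```bash

python3 -m inch '[[0,0,-0.1,0,40],[0,0,-0.1,0,40],[0,0,-0.04,0,40],[0,0,0,0,40],[0,0,0,0,40]]'
python3 -m inch '[[0,0,-0.04,0,40],[0,0,0,0,40]]'
python3 -m inch '[[0,0,-0.04,0,40],[0,0,0,0,40]]'
python3 -m inch '[[0,0,-0.04,0,40],[0,0,0,0,40]]'
```

```text
clock: 8.25
tool_pos: [0.5335, 0.178, 0.1552]
eef_rot: [0.655, 0.755, -0.001, -0.0]
contact_force: [-0.6, -2.4, -2.6]
opening: 0.565
clock: 8.45
tool_pos: [0.5337, 0.1781, 0.1544]
eef_rot: [0.655, 0.755, -0.0, 0.0]
contact_force: [-1.0, -3.7, -1.0]
opening: 0.559
clock: 8.65
tool_pos: [0.5337, 0.1781, 0.1534]
eef_rot: [0.655, 0.755, -0.0, 0.0]
contact_force: [-0.5, -2.6, 0.6]
opening: 0.564
clock: 8.85
tool_pos: [0.5339, 0.1782, 0.1526]
eef_rot: [0.655, 0.755, -0.0, 0.0]
contact_force: [-1.8, -3.1, 3.6]
opening: 0.568
```

```bash

python3 -m inch '[[-0.02,-0.04,0,0,40],[0,0,0,0,40],[0,0,0,0,40]]'
python3 -m inch '[[0,0,-0.04,0,40],[0,0,0,0,40],[0,0,0,0,40]]'
python3 -m inch '[[0,0,-0.04,0,40],[0,0,0,0,40],[0,0,0,0,40]]'
python3 -m inch '[[0,0,-0.04,0,40],[0,0,0,0,40],[0,0,0,0,40]]';python3 -c "
from h import *
print(r.get_state()['moment'])"
```

```text
clock: 9.15
tool_pos: [0.5338, 0.178, 0.1527]
eef_rot: [0.655, 0.756, 0.001, 0.0]
contact_force: [-0.1, -2.4, 2.2]
opening: 0.563
clock: 9.45
tool_pos: [0.5338, 0.178, 0.1517]
eef_rot: [0.655, 0.756, 0.001, 0.0]
contact_force: [-0.2, -0.2, 4.5]
opening: 0.566
clock: 9.75
tool_pos: [0.5337, 0.1779, 0.1507]
eef_rot: [0.655, 0.756, 0.001, 0.0]
contact_force: [-0.4, -0.5, 5.5]
opening: 0.557
clock: 10.05
tool_pos: [0.5338, 0.1779, 0.1497]
eef_rot: [0.655, 0.755, 0.001, 0.0]
contact_force: [-0.8, 0.1, 6.1]
opening: 0.565
[-0.17898749  0.07218104 -0.0116043 ]
```

```bash
cat > m.py <<'E'
from plant import r
s=r.get_state();print('   ',round(s['clock'],2),'z',round(s['tool_pos'][2],4),'F',s['contact_force'].round(1),'Mz',s['moment'].round(2)[2],'q7',round(s['q'][6],3))
E
m(){ python3 m.py; }
python3 -m inch '[[0,0,-0.03,0.5,40],[0,0,0,0.5,40]]' >/dev/null;m
python3 -m inch '[[0,0,0,0.5,40],[0,0,0,0.5,40]]'>/dev/null;m
python3 -m inch '[[0,0,0,0.5,40],[0,0,0,0.5,40]]'>/dev/null;m
python3 -m inch '[[0,0,0,0.5,40],[0,0,0,0.5,40]]'>/dev/null;m
python3 -m inch '[[0,0,0,0.5,40],[0,0,0,0.5,40]]'>/dev/null;m
```

```text
10.25 z 0.149 F [-1.6 -0.7  6.2] Mz -0.11 q7 -0.104
    10.45 z 0.1489 F [-1.8  1.1  6.1] Mz -0.02 q7 -0.036
    10.65 z 0.1488 F [-0.7 -1.4  5.6] Mz -0.06 q7 0.032
    10.85 z 0.1489 F [ 0.3 -0.4  5.2] Mz -0.08 q7 0.1
    11.05 z 0.149 F [-0.4  0.2  5.5] Mz -0.11 q7 0.168
```

```bash
cat > m.py <<'E'
from plant import r
import numpy as np
s=r.get_state();e=s['eef_rot'];print('   ',round(s['clock'],2),'pos',s['tool_pos'].round(4),'F',s['contact_force'].round(1),'Mz',s['moment'].round(2)[2],'q',s['q'].round(2),'yaw',round(90-np.degrees(2*np.arctan2(e[0],e[1])),1),'op',round(s['opening'],3))
E
m(){ python3 m.py; }
m
python3 -m inch '[[0,0,0,0.5,40],[0,0,0,0.5,40]]' >/dev/null;m
python3 -m inch '[[0,0,0,0.5,40],[0,0,0,0.5,40]]'>/dev/null;m
```

```text
11.05 pos [0.5336 0.1779 0.149 ] F [-0.4  0.2  5.5] Mz -0.11 q [-0.36  0.76 -0.07  1.86  0.1   0.53  0.17] yaw 38.2 op 0.564
    11.25 pos [0.5336 0.1779 0.149 ] F [-0.6 -1.   5.5] Mz -0.05 q [-0.34  0.76 -0.1   1.86  0.14  0.53  0.24] yaw 44.2 op 0.563
    11.45 pos [0.5336 0.178  0.1491] F [ 0.1 -0.7  5.9] Mz -0.07 q [-0.33  0.76 -0.13  1.85  0.17  0.54  0.31] yaw 50.2 op 0.566
```

```bash
m(){ python3 m.py; }
python3 -m inch '[[0,0,0,0.5,40],[0,0,0,0.5,40]]' >/dev/null;m
python3 -m inch '[[0,0,0,0.5,40],[0,0,0,0.5,40]]'>/dev/null;m
python3 -m inch '[[0,0,0,0.5,40],[0,0,0,0.5,40]]' >/dev/null;m
python3 -m inch '[[0,0,0,0.5,40],[0,0,0,0.5,40]]'>/dev/null;m
python3 -m inch '[[0,0,0,0.5,40],[0,0,0,0.5,40]]' >/dev/null;m
```

```text
11.65 pos [0.5336 0.178  0.1491] F [0.4 0.2 6.9] Mz -0.04 q [-0.31  0.76 -0.16  1.85  0.21  0.54  0.38] yaw 56.2 op 0.565
    11.85 pos [0.5336 0.178  0.1491] F [-1.4 -0.6  7.6] Mz -0.09 q [-0.29  0.76 -0.19  1.85  0.25  0.55  0.45] yaw 62.2 op 0.564
    12.05 pos [0.5336 0.1781 0.1492] F [-0.5 -0.5  7. ] Mz -0.13 q [-0.28  0.76 -0.21  1.85  0.28  0.55  0.52] yaw 68.2 op 0.564
    12.25 pos [0.5336 0.1781 0.1492] F [-0.5  0.1  6.6] Mz -0.1 q [-0.26  0.77 -0.24  1.85  0.32  0.56  0.59] yaw 74.2 op 0.562
    12.45 pos [0.5337 0.1781 0.1492] F [-0.3 -0.5  7.3] Mz -0.1 q [-0.24  0.77 -0.27  1.85  0.35  0.57  0.66] yaw 80.2 op 0.566
```

Rising: climbing the ramp. Continue.

```bash
m(){ python3 m.py; }
python3 -m inch '[[0,0,0,0.5,40],[0,0,0,0.5,40]]' >/dev/null;m
python3 -m inch '[[0,0,0,0.5,40],[0,0,0,0.5,40]]'>/dev/null;m
python3 -m inch '[[0,0,0,0.5,40],[0,0,0,0.5,40]]' >/dev/null;m
python3 -m inch '[[0,0,0,0.5,40],[0,0,0,0.5,40]]' >/dev/null;m
```

```text
12.65 pos [0.5337 0.1782 0.1493] F [-0.5 -0.3  7.6] Mz -0.09 q [-0.23  0.77 -0.3   1.85  0.39  0.58  0.73] yaw 86.2 op 0.564
    12.85 pos [0.5337 0.1782 0.1493] F [ 0.  -0.1  6.9] Mz -0.09 q [-0.21  0.77 -0.33  1.85  0.42  0.59  0.8 ] yaw 92.2 op 0.563
    13.05 pos [0.5337 0.1783 0.1494] F [0.7 0.1 8.4] Mz -0.11 q [-0.19  0.78 -0.36  1.85  0.45  0.6   0.88] yaw 98.2 op 0.563
    13.25 pos [0.5337 0.1783 0.1494] F [-1.4  0.5  7.4] Mz -0.17 q [-0.18  0.78 -0.39  1.85  0.48  0.61  0.95] yaw 104.2 op 0.561
```

```bash
m(){ python3 m.py; }
python3 -m inch '[[0,0,0,0.5,40],[0,0,0,0.2,40]]' >/dev/null;m
python3 -m inch '[[0,0,0,0.5,40],[0,0,0,0.2,40]]'>/dev/null;m
python3 -m inch '[[0,0,0,0.5,40],[0,0,0,0.2,40]]' >/dev/null;m
python3 -m inch '[[0,0,0,0.5,40],[0,0,0,0.2,40]]' >/dev/null;m
```

```text
13.45 pos [0.5336 0.1787 0.1491] F [-0.7  1.   2.8] Mz -0.04 q [-0.17  0.79 -0.41  1.85  0.51  0.61  1.01] yaw 108.4 op 0.565
    13.65 pos [0.5335 0.178  0.1488] F [0.8 0.3 3.5] Mz -0.06 q [-0.15  0.79 -0.43  1.85  0.53  0.62  1.06] yaw 112.6 op 0.563
    13.85 pos [0.5338 0.1778 0.1488] F [ 1.6 -0.9  4. ] Mz -0.1 q [-0.14  0.79 -0.45  1.84  0.55  0.63  1.11] yaw 116.8 op 0.563
    14.05 pos [0.5339 0.1779 0.1489] F [ 1.  -0.2  3.9] Mz -0.1 q [-0.13  0.8  -0.47  1.84  0.57  0.64  1.17] yaw 120.9 op 0.56
```

Fz fell from about 8 N to 3 N at yaw ≈105°. About 5 mm, so a true drop. Now clockwise, following the lead (0.3 mm per 6°).

```bash
m(){ python3 m.py; }
python3 -m inch '[[0,0,-0.01,-0.5,40],[0,0,-0.01,-0.5,40]]' >/dev/null;m
python3 -m inch '[[0,0,-0.01,-0.5,40],[0,0,-0.01,-0.5,40]]' >/dev/null;m
python3 -m inch '[[0,0,-0.01,-0.5,40],[0,0,-0.01,-0.5,40]]' >/dev/null;m
python3 -m inch '[[0,0,-0.01,-0.5,40],[0,0,-0.01,-0.5,40]]' >/dev/null;m
```

```text
14.25 pos [0.5333 0.1775 0.1483] F [ 0.3 -0.4  5.4] Mz 0.01 q [-0.15  0.79 -0.44  1.85  0.54  0.63  1.09] yaw 114.8 op 0.566
    14.45 pos [0.533  0.1779 0.1478] F [-1.1  1.1  4.1] Mz 0.04 q [-0.16  0.79 -0.41  1.85  0.51  0.61  1.01] yaw 108.8 op 0.567
    14.65 pos [0.533  0.1781 0.1473] F [ 0.3 -0.2  4.6] Mz 0.01 q [-0.18  0.78 -0.38  1.85  0.48  0.6   0.93] yaw 102.8 op 0.565
    14.85 pos [0.5332 0.1785 0.1469] F [-0.1 -0.3  4.9] Mz 0.06 q [-0.2   0.78 -0.35  1.85  0.45  0.59  0.86] yaw 96.8 op 0.568
```

```bash
m(){ python3 m.py; }
python3 -m inch '[[0,0,-0.006,-0.5,40],[0,0,-0.006,-0.5,40]]' >/dev/null;m
python3 -m inch '[[0,0,-0.006,-0.5,40],[0,0,-0.006,-0.5,40]]' >/dev/null;m
python3 -m inch '[[0,0,-0.006,-0.5,40],[0,0,-0.006,-0.5,40]]' >/dev/null;m
python3 -m inch '[[0,0,-0.006,-0.5,40],[0,0,-0.006,-0.5,40]]' >/dev/null;m
python3 -m inch '[[0,0,-0.006,-0.5,40],[0,0,-0.006,-0.5,40]]' >/dev/null;m
```

```text
15.05 pos [0.5334 0.1786 0.1467] F [-0.6  2.   5.6] Mz 0.01 q [-0.22  0.78 -0.32  1.85  0.42  0.58  0.78] yaw 90.8 op 0.565
    15.25 pos [0.5334 0.1786 0.1464] F [0.8 1.6 4.3] Mz 0.01 q [-0.23  0.78 -0.29  1.85  0.38  0.57  0.71] yaw 84.8 op 0.565
    15.45 pos [0.5334 0.1785 0.1461] F [0.5 0.4 4. ] Mz 0.03 q [-0.25  0.77 -0.26  1.85  0.35  0.56  0.64] yaw 78.8 op 0.565
    15.65 pos [0.5336 0.1785 0.1458] F [0.8 1.4 5. ] Mz -0.0 q [-0.27  0.77 -0.24  1.85  0.31  0.55  0.57] yaw 72.8 op 0.558
    15.85 pos [0.5337 0.1785 0.1455] F [1.  0.1 4.4] Mz 0.06 q [-0.28  0.77 -0.21  1.85  0.28  0.54  0.49] yaw 66.8 op 0.565
```

```bash
m(){ python3 m.py; }
python3 -m inch '[[0,0,-0.006,-0.5,40],[0,0,-0.006,-0.5,40]]' >/dev/null;m
python3 -m inch '[[0,0,-0.006,-0.5,40],[0,0,-0.006,-0.5,40]]' >/dev/null;m
python3 -m inch '[[0,0,-0.006,-0.5,40],[0,0,-0.006,-0.5,40]]' >/dev/null;m
python3 -m inch '[[0,0,-0.006,-0.5,40],[0,0,-0.006,-0.5,40]]' >/dev/null;m
```

```text
16.05 pos [0.5337 0.1784 0.1452] F [1.1 1.6 4.8] Mz 0.0 q [-0.3   0.77 -0.18  1.86  0.24  0.54  0.42] yaw 60.8 op 0.563
    16.25 pos [0.5337 0.1783 0.1449] F [0.8 0.8 4.5] Mz -0.02 q [-0.32  0.77 -0.15  1.86  0.21  0.53  0.35] yaw 54.8 op 0.562
    16.45 pos [0.5339 0.1782 0.1446] F [ 1.7 -0.3  4.7] Mz 0.05 q [-0.33  0.77 -0.12  1.86  0.17  0.52  0.29] yaw 48.8 op 0.565
    16.65 pos [0.534  0.1781 0.1444] F [2.  1.4 4.7] Mz 0.0 q [-0.35  0.77 -0.09  1.86  0.13  0.52  0.22] yaw 42.8 op 0.567
```

```bash
m(){ python3 m.py; }
python3 -m inch '[[0,0,-0.006,-0.5,40],[0,0,-0.006,-0.5,40]]' >/dev/null;m
python3 -m inch '[[0,0,-0.006,-0.5,40],[0,0,-0.006,-0.5,40]]' >/dev/null;m
python3 -m inch '[[0,0,-0.004,-0.5,40],[0,0,-0.004,-0.5,40]]' >/dev/null;m
```

```text
16.85 pos [0.5339 0.1781 0.144 ] F [ 1.9 -0.1  4. ] Mz 0.01 q [-0.36  0.77 -0.07  1.86  0.09  0.52  0.15] yaw 36.8 op 0.561
    17.05 pos [0.534  0.1779 0.1437] F [ 1.1 -0.6  4.8] Mz 0.02 q [-0.38  0.77 -0.04  1.86  0.05  0.51  0.08] yaw 30.8 op 0.565
    17.25 pos [0.5338 0.1777 0.1435] F [ 0.2 -0.8  4.2] Mz -0.0 q [-0.4   0.77 -0.01  1.86  0.02  0.51  0.01] yaw 24.8 op 0.566
```

```bash
m(){ python3 m.py; }
python3 -m inch '[[0,0,-0.006,-0.5,40],[0,0,-0.006,-0.5,40]]' >/dev/null;m
python3 -m inch '[[0,0,-0.006,-0.5,40],[0,0,-0.006,-0.5,40]]' >/dev/null;m
python3 -m inch '[[0,0,-0.006,-0.5,40],[0,0,-0.006,-0.5,40]]' >/dev/null;m
```

```text
17.45 pos [0.5336 0.1778 0.1432] F [-0.3 -0.3  5.3] Mz 0.04 q [-0.41  0.77  0.02  1.86 -0.02  0.51 -0.05] yaw 18.8 op 0.566
    17.65 pos [0.5336 0.1778 0.1429] F [ 0.6 -1.   5.9] Mz 0.05 q [-0.43  0.77  0.04  1.86 -0.06  0.51 -0.12] yaw 12.8 op 0.561
    17.85 pos [0.5333 0.1776 0.1426] F [-1.  -1.2  4.8] Mz 0.21 q [-0.44  0.77  0.07  1.87 -0.1   0.51 -0.19] yaw 6.8 op 0.562
```

```bash
m(){ python3 m.py; }
python3 -m inch '[[0,0,0,-0.25,40],[0,0,0,0,40]]' >/dev/null;m
python3 -m inch '[[0,0,0,-0.25,40],[0,0,0,0,40]]' >/dev/null;m
```

```text
18.05 pos [0.5333 0.1775 0.1426] F [ 0.8 -0.9  5. ] Mz 0.19 q [-0.45  0.77  0.08  1.87 -0.11  0.51 -0.2 ] yaw 5.4 op 0.564
    18.25 pos [0.5333 0.1775 0.1426] F [-0.1 -1.1  5.7] Mz 0.22 q [-0.45  0.77  0.08  1.87 -0.12  0.51 -0.22] yaw 3.9 op 0.563
```

```bash
m(){ python3 m.py; }
python3 -m inch '[[0,0,0,-0.25,40],[0,0,0,0,40]]' >/dev/null;m
python3 -m inch '[[0,0,0,-0.25,40],[0,0,0,0,40]]' >/dev/null;m
python3 - <<'E'
from fit import *
Ss=[snap('scene') for _ in range(4)];P=np.array([world(s) for s in Ss])
print('eye',fit(P,[.5333,.1783],.1145,.122,.025))
i=np.mean([s['pixels'] for s in Ss],0)[135:235,290:420,::-1];cv2.imwrite('pics/c4.png',cv2.resize(i.astype(np.uint8),None,fx=6,fy=6,interpolation=2))
E
```

```text
18.45 pos [0.5333 0.1774 0.1425] F [ 0.2 -1.1  5.5] Mz 0.23 q [-0.46  0.77  0.09  1.87 -0.13  0.51 -0.24] yaw 2.4 op 0.565
    18.65 pos [0.5333 0.1774 0.1425] F [ 0.5 -0.3  5.9] Mz 0.25 q [-0.46  0.78  0.1   1.87 -0.14  0.51 -0.25] yaw 0.9 op 0.566
eye (array([0.5332, 0.1779]), 243)
```

View pics/c4.png

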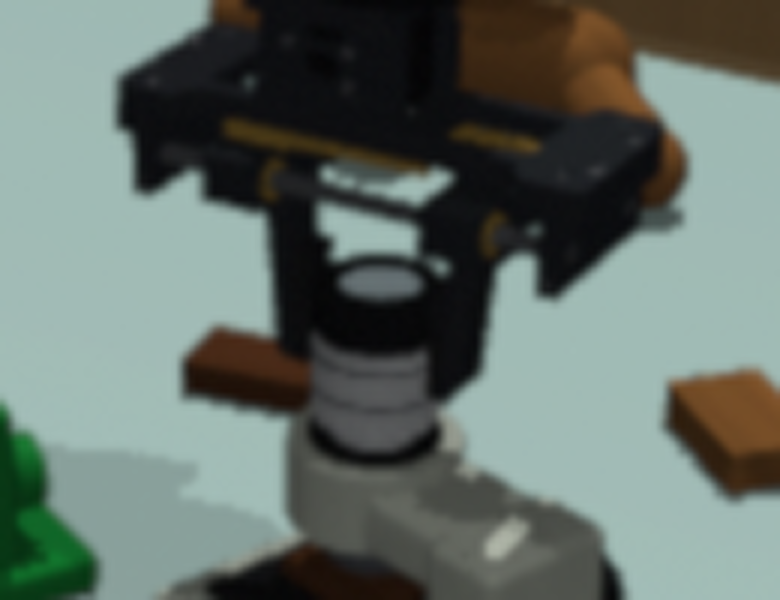

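The eyepiece sits low on the scope head, upright, with its rim by the dark mount ring (crop 375,450). Torque is 0.25; snug it slightly more.

```bash
m(){ python3 m.py; }
python3 -m inch '[[0,0,0,-0.4,40],[0,0,0,0,40]]' >/dev/null;m
python3 -m inch '[[0,0,0,-0.4,40],[0,0,0,0,40]]' >/dev/null;m
python3 -m inch '[[0,0,0,-0.4,40],[0,0,0,0,40]]' >/dev/null;m
```

```text
19.05 pos [0.5333 0.1774 0.1425] F [ 0.5 -0.5  6.2] Mz 0.33 q [-0.47  0.78  0.11  1.87 -0.16  0.51 -0.28] yaw -1.5 op 0.565
    19.25 pos [0.5333 0.1773 0.1425] F [ 0.5 -0.9  5.4] Mz 0.35 q [-0.47  0.78  0.12  1.87 -0.17  0.51 -0.31] yaw -3.9 op 0.564
    19.45 pos [0.5332 0.1773 0.1425] F [-0.1 -1.1  5.3] Mz 0.39 q [-0.48  0.78  0.13  1.87 -0.19  0.51 -0.33] yaw -6.3 op 0.562
```

Snug at 0.39 N m. Ease the wind-up and spring load, then release.

```bash
m(){ python3 m.py; }
python3 -m inch '[[0,0,0.02,0.4,40],[0,0,0.02,0.4,40],[0,0,0,0,40]]' >/dev/null;m
python3 -m inch '[[0,0,0,0,54],[0,0,0,0,60],[0,0,0,0,70],[0,0,0,0,88],[0,0,0,0,88]]' >/dev/null;m
python3 -m inch '[[0,0,0,0,88],[0,0,0.3,0,88],[0,0,1,0,88],[0,0,1,0,88],[0,0,1,0,88]]' >/dev/null;m
python3 -m inch '[[0,-0.5,1,0,88],[-0.5,-1,1,0,88],[-0.5,-1,0,0,88],[-0.5,-1,0,0,88],[0,-1,0,0,88]]' >/dev/null
python3 -m inch '[[0,-1,0,0,88],[0,-1,0,0,88],[0,-0.5,0,0,88],[0,0,0,0,88]]' >/dev/null;m
python3 - <<'E'
from fit import *
Ss=[snap('scene') for _ in range(4)];P=np.array([world(s) for s in Ss])
print('eye low',fit(P,[.5333,.1783],.116,.135,.025),'high',fit(P,[.5333,.1783],.14,.16,.025))
Q=np.array([world(snap('top','top1')) for _ in range(6)])
d=np.hypot(Q[...,0]-.5333,Q[...,1]-.1783)
for a,b in((0,.012),(0,.022),(.03,.06)):
  z=Q[...,2][(d>=a)&(d<b)];print('top z',np.median(z),len(z))
q=Q[(Q[...,2]>.15)&(Q[...,2]<.18)&(d<.04)];print(q.mean(0),cv2.minEnclosingCircle(q[:,:2].astype(np.float32)))
i=Ss[0]['pixels'][135:235,290:420,::-1];cv2.imwrite('pics/c5.png',cv2.resize(i,None,fx=6,fy=6,interpolation=2))
E
```

```text
19.75 pos [0.5333 0.1773 0.1434] F [ 0.7 -1.1  5. ] Mz 0.18 q [-0.47  0.77  0.11  1.87 -0.15  0.51 -0.28] yaw -1.5 op 0.569
    20.25 pos [0.5332 0.1776 0.1432] F [-0.4  0.4 -1.1] Mz 0.04 q [-0.47  0.78  0.11  1.87 -0.16  0.51 -0.28] yaw -1.5 op 0.93
    20.75 pos [0.5333 0.1774 0.2272] F [0.3 0.4 0. ] Mz -0.02 q [-0.49  0.65  0.14  1.8  -0.13  0.7  -0.3 ] yaw -1.5 op 0.994
    21.65 pos [0.4958 0.0007 0.2763] F [-0.5 -0.1 -0.4] Mz 0.04 q [-0.19  0.5   0.14  1.94 -0.1   0.71 -0.02] yaw -1.7 op 0.996
eye low (array([0.5329, 0.1779]), 663) high (array([0.533 , 0.1777]), 921)
top z 0.16018129517301571 608
top z 0.16134938820508538 2042
top z 0.02294877832042075 8689
[0.53342118 0.17867257 0.16107741] ((0.5333235859870911, 0.17940422892570496), 0.02559073455631733)
```

View pics/c5.png

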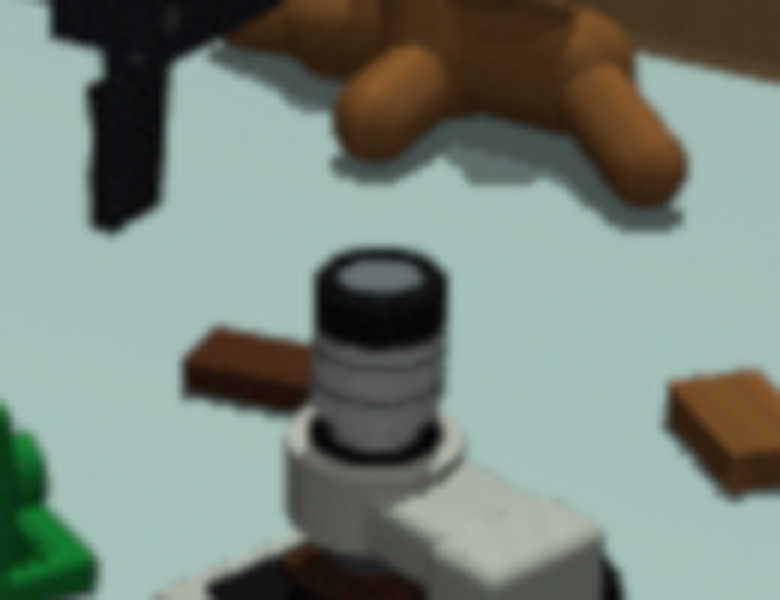

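View pics/top1.png

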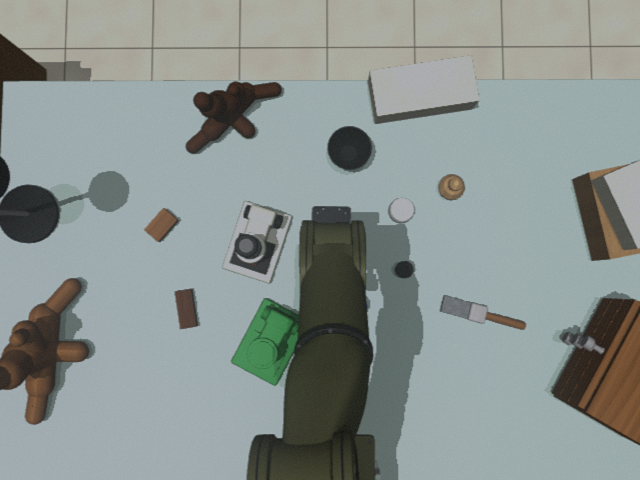

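```bash
python3 -c "
from plant import r
print(r.finish_job())"
```

```text
the job is handed in; nothing more can be done
None
```

The eyepiece is screwed onto the white scope's tube, and my checks indicate it is fully home. I let go, backed the arm away and handed the job in at about 22 s; no verdict was reported.

**How it went:** With the eyepiece on the tube I turned it anticlockwise about 96°. The vertical force then fell from about 8 N to 3 N, which I took as a true drop into a start. I then screwed it clockwise about 110°, following the thread down, until it came up snug. The torque I read peaked at 0.39 N m and the steady push on the tube stayed around 4–6 N. I eased off the twist and the downward load before opening the gripper.

**Last checks:**
- **Height:** the eyepiece's top measured 0.160–0.161 m. Adding the roughly 2 mm this camera read low on the eyepiece at the start gives 0.162–0.163 m, against 0.1635 m for fully seated.
- **Position:** the depth fits put its axis within about 1 mm of the tube's axis. The top camera's outline circle was about 1 mm off in y from those fits, which is within calibration.
- **Upright:** circle fits low and high on the barrel agree within 0.2 mm, so it stands straight.
- **Bystanders and release:** every bystander looks unmoved in the final top view, judged by eye. The arm was touching nothing.

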